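Turn a pole-clamp body over in its slide-jaw fixture

ROBOT

A 7-joint arm with a two-finger parallel gripper is mounted at the origin on the work surface. World frame = base frame: x ahead of the robot, y to its left, z up, the work surface at z = 0. Lengths are in mm, angles in rad, forces in N, time in s.
With the tool pointing down it reaches from about 400 to 875 mm from the base axis. Payload 19.3 kg.
Tool frame: the origin (TCP) lies at the very end of the fingers, on their centre line; the grasp point (between the pads) lies 19 mm behind it (grip_point_offset is the z of the grasp point in the tool frame, in mm); z points along the fingers, y is the line along which they close (so a half turn about z gives the same grasp; the last joint's range is limited). The gripper opens to 85 mm and grips with 20 to 120 N. Pads are 22 mm wide; open, the fingers measure 114 mm over their backs; the gripper's body (76 mm by 85 mm) begins 54 mm behind the grasp point. The pads swing forward as they close: fully open they stand 13 mm farther back than shut.
Start: joints at [1.167, 0.521, -0.036, 1.599, 0.021, 1.021, -0.113], TCP at [204.744, -590.504, 231.291] pointing down, gripper open.
Joint ranges: [-2.91, 2.91], [-0.3, 2.13], [-1.5, 1.42], [0.17, 2.43], [-1.26, 4.41], [0.16, 1.93], [-2.52, 2.52]. Speed limits (rad/s): [1.89, 1.89, 2.39, 2.39, 3.01, 3.01, 3.01].

INTERFACE

Orientations are given as a 3x3 rotation matrix whose columns are the frame's x, y, z axes.
In Python, from workcell import movep, movel, goto_joints, open_gripper, clamp, wait, inverse_kinematics, read_state, camera, PlanningError, finish_job, grip_point_offset gives the robot as it stands. Calls block until the motion is done:
- movep(position, orientation): joint-space move of the TCP to a pose.
- movel(position, frame=None, max_speed=150, guard=None): straight line of the TCP; frame=None keeps the orientation; max_speed is the mean speed in mm/s. With guard (N) it stops when the force on the tool has changed by that much, and returns True; else False.
- goto_joints(angles): joint-space move.
- open_gripper() and clamp(): open the fingers fully, or close them until they stop; the grip force is fixed at half the most.
- wait(seconds).
- inverse_kinematics(position, orientation): joint angles nearest the present ones, or None.
- read_state(): the state.
- camera(name): name is "scene" or "top" or "wrist"; returns a dict with "image" (420x560x3 uint8, blue, green, red), "range_z" (420x560 float32, mm along the optical axis (not along the pixel's ray), 0 where there is no reading), "fx", "fy", "cx", "cy" (pixels), "cam_to_world" (4x4, takes a point from camera to world coordinates). Camera axes: x right, y up, looking along -z (the intrinsics and any distortion apply to the point x, -y, -z); pixel columns grow to the right and rows downward; lengths in mm; the calibration is good to about 2 mm. The wrist camera is an equidistant fisheye: a pixel r from the principal point sees the ray r / f radians off the axis. A picture is of the moment at which its call begins.
A pose or a line that the arm cannot do raises PlanningError and nothing moves.
- finish_job(): hands the job in; it is judged then, once.
The state is a dict: "time": time; "qpos": joint angles; "qvel": joint speeds; "joint_efforts": joint torques, N m; "eef_pos": TCP position; "tool_rot": TCP orientation; "ft_force": force on the tool from outside, world axes, zero at the start; "torque": the same for the moment, N m; "finger_gap": finger opening in mm; "gripper_force": force on a finger pad.
Only numpy, scipy, OpenCV 4.12 (cv2) and the standard library are available. Lean on these libraries where they do the work, as an engineer would, in place of code of your own. Each camera call takes 0.05 s, during which the arm holds its last target. There are 200 camera calls.

TASK

The aluminium pole-clamp body stands on end in the slide-jaw fixture; its blue service face has to be worked on next. First turn the red clamp knob free, then slide the jaw open, and lay the body over on the fixture's bed so that the blue face looks straight up; then slide the jaw in so that the body sits flush between both jaws, and turn the knob fully tight again. Never force the jaw along while the knob is tight, and leave everything else on the bench where it stands.

Things in the scene. Friction and masses are not known exactly. Their poses are not given: they have to be found in the camera images.
- fixture: Slide-jaw fixture fixed to the bench: grey base 250 (x, slide axis) x 120 (y) mm, rubber bed between the jaws with top at z = 12 mm. Origin: centre of the base's underside on the bench, z up. Blue fixed jaw at the -x end: 96 wide, 22 thick, top z = 36, clamping face at x = -95 mm looking to +x. Aluminium sliding jaw: 96 wide, 78 long, top z = 36 mm, carries the red knob.
- jaw (a joint): Sliding jaw along the fixture's x: the clear gap between the two jaw faces in m (0 to 0.125). The sliding jaw's face is at fixture x = -0.095 + gap. Slides stiffly, about 3 N of drag. It must not be forced along while the knob is tight.
- clamp_knob (a joint): Red clamp knob on the sliding jaw: 0 = free (bar in line with the slide axis), 1.57 rad = fully tight (bar across it, end stop). Grows clockwise seen from above; counts as free below 0.3 and as tight above 1.2. Starts tight.
- knob_grip (a point): Centre of the knob's red bar on its vertical axis, 52 mm behind (fixture +x of) the sliding jaw's face, at fixture y = 0, 59 mm above the bench. Bar 46 mm long, 12 thick, 26 high (46 to 72 mm above the bench); point x runs along the bar.
- clamp_body: Aluminium block 34 (x) x 60 (y) x 70 (z) mm, about 0.4 kg, standing on the bed against the fixed jaw. Origin: centre of the 34 x 60 underside as it first stands. Blue face with four brass screws on its -x side, at the start looking at the fixed jaw; black stripe behind. Tipped towards the sliding jaw it lies blue face up, 70 mm long between the jaws, 34 high; that needs a gap of 110 mm or more.
- clamp_body_center (a point): Centre of the pole-clamp body, 35 mm from its underside.
- tray: Shallow steel tray fixed to the bench, 200 x 150 x 30 mm high, origin under its centre; leave it alone.
- bottle: White bottle with a blue label and red cap, 52 mm diameter, 165 mm tall, standing beside the fixture; origin at the centre of its underside. Bystander.
- vial_a: Amber vial with green cap, 28 mm diameter, 55 mm tall, standing beside the fixture; origin under its centre. Bystander.
- carton_a: White and orange carton 50 x 90 x 45 mm high beyond the fixed-jaw end of the fixture; origin under its centre. Bystander.
- carton_b: White and blue carton 50 x 80 x 40 mm high beyond the sliding-jaw end of the fixture; origin under its centre. Bystander.
- jar: Clear jar with white lid, 60 mm diameter, 75 mm tall; origin under its centre. Bystander.
- vial_b: Amber vial with red cap, 28 mm diameter, 55 mm tall, in the tray; origin under its centre. Bystander.
- vial_c: Amber vial with green cap, 28 mm diameter, 55 mm tall, in the tray; origin under its centre. Bystander.
- screwdriver: Yellow-handled screwdriver 150 mm long lying in the tray; origin under its middle. Bystander.
There are look-alikes about, which are no part of the job. What is shaped like the clamp_body but purple is not meant.

How it is judged (in metres and radians):
On the way, in this order (a step that is already met when the one before it is completed fails the run):
1. the knob is turned free while the jaw is still closed and the body still stands on end (value of joint clamp_knob below 0.3 rad and value of joint jaw below 0.045 m and angle between clamp_body's own z axis and vertical below 0.3 rad), for 0.1 s.
2. the body lies on the bed, blue face up, with the knob still free (value of joint clamp_knob below 0.5 rad and angle between clamp_body's own x axis and vertical above 3.05 rad and z of clamp_body_center in the frame of fixture between 0.025 and 0.033 m), for 0.2 s.
At the end, for the whole second after the job is handed in: The pole-clamp body lies on the bed blue face up (within 5 degrees), at rest, square to the jaws (3.4 degrees), against the fixed jaw (within 3.5 mm), its middle within 20 mm of the middle of the jaws' width, the jaw gap at most 73 mm (3 mm of play), and the knob turned past 1.2 rad (angle between clamp_body's own x axis and vertical above 3.05 rad and z of clamp_body_center in the frame of fixture between 0.025 and 0.033 m and x of clamp_body_center in the frame of fixture between -0.0625 and -0.0565 m and y of clamp_body_center in the frame of fixture between -0.02 and 0.02 m and angle between the y axis of clamp_body and the y axis of fixture, either way round below 0.06 rad and value of joint jaw below 0.073 m and value of joint clamp_knob above 1.2 rad and linear speed of clamp_body below 0.01 m/s); the robot touches nothing.
It fails at once if the jaw stands wide open (gap over 80 mm) with the knob tight: forced along, or tightened too early (value of joint clamp_knob above 1.2 rad and value of joint jaw above 0.08 m).
It fails at once if a bystander is shoved more than 25 mm (distance of any of bottle, vial_a, carton_a, carton_b, jar, vial_b, vial_c, screwdriver from where it was at the start of the episode above 0.025 m).
It fails at once if a bystander is tipped over (angle between any of bottle, vial_a, carton_a, carton_b, jar, vial_b, vial_c's own z axis and vertical above 0.6 rad).
It also fails if it takes over 64 s, if anything falls off the work surface, if the arm or the gripper's body presses on something with over 40 N, if the wrist force passes 120 N, or if a joint passes its speed limit or range.

## Working session

There is one attempt and no reset: what is moved stays moved. The work goes in short steps, each a Python script; the robot and the scene stay as the last script left them, time stands still between calls to the robot, and variables do not carry over. Pictures are saved under pics/ and viewed, at most 10 in all, crops included, and the job is handed in when it is done.

```bash
mkdir -p pics; cat > h.py <<'E'
import numpy as np, cv2
from workcell import *
def save(c,n): cv2.imwrite('pics/'+n,c['image'])
def pts(c,px):
    # pixel(u,v) list -> world points from depth (pinhole)
    out=[]
    for u,v in px:
        z=c['range_z'][int(v),int(u)]
        p=np.array([(u-c['cx'])/c['fx']*z,-(v-c['cy'])/c['fy']*z,-z,1]); out.append((c['cam_to_world']@p)[:3])
    return np.array(out)
def cloud(c):
    z=c['range_z']; v,u=np.indices(z.shape)
    p=np.stack([(u-c['cx'])/c['fx']*z,-(v-c['cy'])/c['fy']*z,-z,np.ones_like(z)],-1)
    return (p@c['cam_to_world'].T)[...,:3]
E
python3 - <<'E'
from h import *
import pickle
d={n:camera(n) for n in('top','scene')}
pickle.dump(d,open('cams.pkl','wb'))
for n in d: save(d[n],n+'0.png'); print(n,d[n]['fx'],d[n]['cx'],d[n]['cy'],d[n]['cam_to_world'].round(3).tolist())
s=read_state();print(s['time'],s['eef_pos'],s['tool_rot'],s['finger_gap'],grip_point_offset)
E
```

```text
top 537.1615986665919 277.8787224101687 213.6113127388055 [[-0.008, 0.99, -0.142, 409.106], [-1.0, -0.009, -0.007, 3.619], [-0.009, 0.142, 0.99, 1272.741], [0.0, 0.0, 0.0, 1.0]]
scene 396.9863106343421 277.8601974270065 210.634277496749 [[-0.507, -0.705, 0.496, 1024.99], [0.862, -0.407, 0.302, 260.307], [-0.011, 0.581, 0.814, 757.373], [0.0, 0.0, 0.0, 1.0]]
0.1 [ 204.63641314 -590.24673344  230.79488035] [[ 9.44822914e-01  3.27581306e-01 -3.86597035e-04]
 [ 3.27581527e-01 -9.44822479e-01  9.08754182e-04]
 [-6.75746876e-05 -9.85253821e-04 -9.99999512e-01]] 85.33731166799232 -18.700000000000003
```

View pics/top0.png

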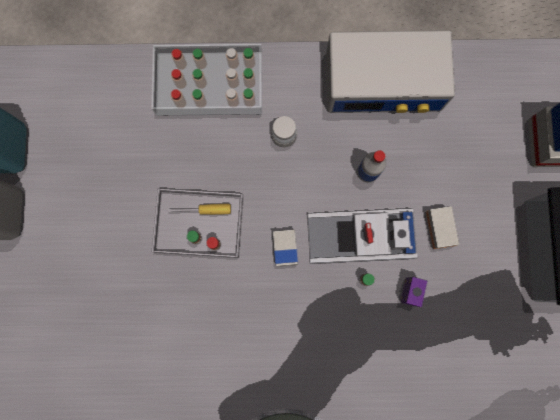

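View pics/scene0.png

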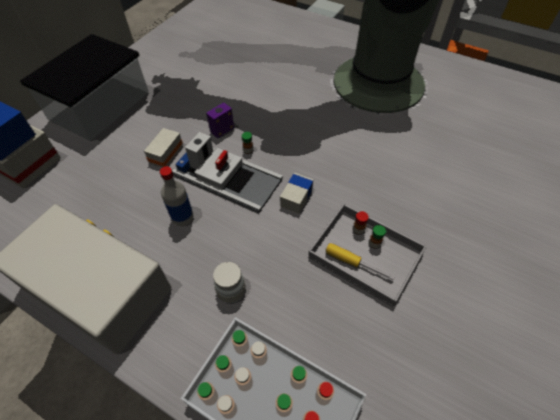

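The top view shows the fixture at about (308–415, 210–262). The fixed blue jaw is at the right (408,232), the grey body with black stripe at (401,234) and the red knob at (369,233). There are two candidates for the body: grey at (401,234), standing in the fixture, and purple at (416,292), on the bench. The grey one fits the description. Next I'll measure and confirm it in a crop.

```bash
cat > m.py <<'E'
from h import *
def measure(c,verbose=True):
    P=cloud(c); im=c['image']; hsv=cv2.cvtColor(im,cv2.COLOR_BGR2HSV)
    roi=np.zeros(im.shape[:2],bool); roi[200:275,300:425]=1
    r={}
    def rect(mask,name):
        q=P[mask][:,:2].astype(np.float32); 
        if len(q)<8: return
        (cx,cy),(w,h),a=cv2.minAreaRect(q); r[name]=(cx,cy,w,h,a,len(q),np.median(P[mask][:,2]))
        print(name,np.round(r[name],1))
    Z=P[...,2]
    red=roi&((hsv[...,0]<8)|(hsv[...,0]>172))&(hsv[...,1]>140)&(hsv[...,2]>60)
    rect(red&(Z>62),'knob'); 
    n,l=cv2.connectedComponents((roi&(Z>5)&(Z<100)).astype(np.uint8))
    k=l[234,369]; rect((l==k),'fixture')
    rect(roi&(Z>75)&(Z<90)&(l==k),'bodytop')
    blue=(hsv[...,0]>100)&(hsv[...,0]<125)&(hsv[...,1]>120)
    rect(roi&blue&(l==k)&(Z>30)&(Z<42),'bluejaw')
    rect(roi&(Z>31)&(Z<41)&~blue&(l==k),'jawtop')
    return r,P
if __name__=='__main__':
    import pickle
    d=pickle.load(open('cams.pkl','rb')); c=d['top']; measure(c)
    a=cv2.resize(c['image'][195:310,295:455],None,fx=5,fy=5,interpolation=cv2.INTER_CUBIC)[:575,:800]
    cv2.imwrite('pics/crop1.png',a)
    P=cloud(c)
    for n,(u,v) in dict(bench=(330,290),bottlecap=(379,156),vial=(368,280),purple=(416,285),cartona=(442,220),cartonb=(285,238)).items(): print(n,P[v,u].round(0))
E
python3 m.py
```

```text
knob [ 535.  -191.2   40.9   11.6    6.8   75.    73.3]
fixture [ 5.365e+02 -1.832e+02  1.255e+02  2.550e+02  2.800e+00  5.395e+03
  1.810e+01]
bodytop [ 530.6 -231.9   60.1   91.3    3.8  452.    83.5]
bluejaw [ 540.4 -288.8   94.2   21.5    2.6  158.    38.2]
jawtop [ 538.2 -232.3   96.9  135.5    2.3 1257.    37.4]
bench [ 409. -107.    3.]
bottlecap [ 688. -202.  166.]
vial [ 431. -188.   56.]
purple [ 418. -291.   74.]
cartona [ 566. -363.   48.]
cartonb [529.  -3.  38.]
```

View pics/crop1.png

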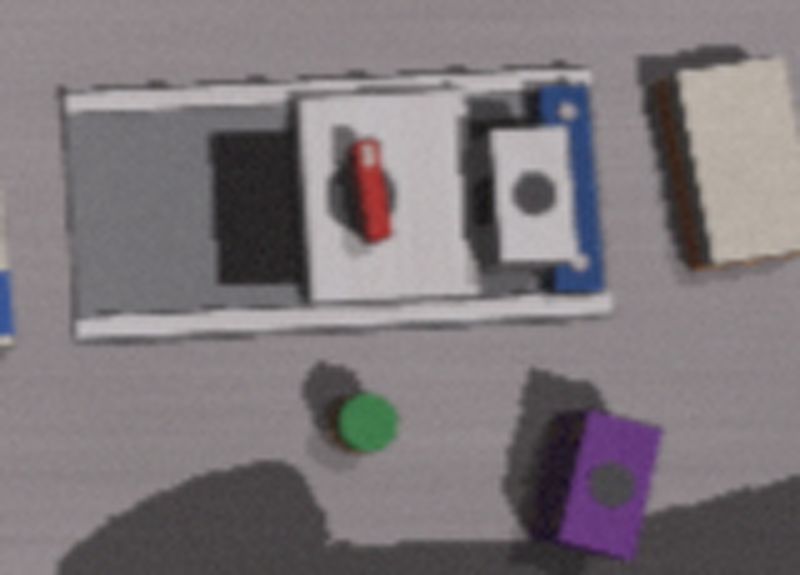

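The crop confirms that the grey body (crop (535,195)) stands in the fixture against the blue jaw and that the purple look-alike is outside it. The fixture centre is about (536,-183). Its x axis points along world +y, turned 2.6°, and the knob position implies a gap of about 35 mm, which is consistent. Next I'll check IK for the whole plan.

```bash
cat > f.py <<'E'
from h import *
A=np.radians(2.6); O=np.array([536.3,-183.,0.])
EX=np.array([-np.sin(A),np.cos(A),0]); EY=np.array([-np.cos(A),-np.sin(A),0]); EZ=np.array([0,0,1.])
def W(x,y,z): return O+x*EX+y*EY+z*EZ
def rot(z,y):
    return np.column_stack([np.cross(y,z),y,z])
def down(deg,s=1): # closing axis = fixture x turned CCW by deg
    t=np.radians(deg); c=s*(np.cos(t)*EX+np.sin(t)*EY); return rot(-EZ,c)
def tilt(deg,s=1): # tool z tilted towards fixture +x by deg, closing along fixture y
    t=np.radians(deg); return rot(-np.cos(t)*EZ+np.sin(t)*EX,s*EY)
G=-grip_point_offset
E
python3 - <<'E'
from f import *
for s in(1,-1):
    print('s',s)
    for n,p,R in [('k45',W(-8,0,45),down(45,s)),('k45up',W(-8,0,150),down(45,s)),('k0',W(27,0,45),down(0,s)),('k90',W(-8,0,45),down(90,s)),('k90o',W(77,0,45),down(90,s))]+[(f't{t}',W(-80,0,50),tilt(t,s)) for t in(60,50,40,30,-30,-40,-50)]:
        q=inverse_kinematics(p,R); print(n,None if q is None else np.round(q,2))
E
```

```text
s 1
k45 [ 1.02  1.11 -1.28  1.84  1.17  1.2   1.73]
k45up [ 1.03  0.89 -1.28  1.78  0.92  1.21  1.88]
k0 [ 0.64  0.77 -0.65  1.88  0.68  0.73  1.2 ]
k90 [ 0.02  0.73  0.32  1.89 -0.39  0.59 -2.51]
k90o [-0.22  0.72  0.43  1.96 -0.54  0.57 -2.51]
t60 [ 0.6   1.2   0.21  1.22 -0.83  1.68 -1.99]
t50 [ 0.57  1.09  0.19  1.33 -0.76  1.5  -2.01]
t40 [ 0.53  1.    0.18  1.43 -0.69  1.32 -2.05]
t30 [ 0.47  0.91  0.18  1.53 -0.62  1.14 -2.11]
t-30 [-0.51  1.02  0.91  1.99 -0.62  0.38 -2.46]
t-40 [-0.72  1.34  1.2   2.01 -1.11  0.5  -2.15]
t-50 [-0.81  1.46  1.21  2.02 -1.    0.43 -2.37]
s -1
k45 [ 0.4   0.7  -0.23  1.87  0.26  0.6  -0.73]
k45up [ 0.45  0.55 -0.29  1.81  0.21  0.81 -0.69]
k0 [ 0.25  0.68 -0.1   1.9   0.12  0.56 -1.46]
k90 [ 0.51  0.72 -0.38  1.86  0.42  0.64 -0.08]
k90o [ 0.42  0.7  -0.47  1.93  0.52  0.63 -0.33]
t60 [ 0.99  1.24 -0.59  1.19 -0.24  1.48  0.72]
t50 [ 0.97  1.14 -0.57  1.3  -0.18  1.34  0.69]
t40 [ 0.94  1.04 -0.54  1.4  -0.11  1.19  0.65]
t30 [ 0.88  0.95 -0.51  1.5  -0.04  1.05  0.57]
t-30 [-0.1   0.76  0.25  1.97  0.8   0.5  -0.6 ]
t-40 [-0.25  0.83  0.34  1.99  0.98  0.55 -0.88]
t-50 [-0.49  0.99  0.56  2.    0.94  0.51 -0.98]
```

```bash
python3 - <<'E'
from f import *
def st(n):
    s=read_state(); print(n,round(s['time'],2),s['eef_pos'].round(1),'F',np.round(s['ft_force'],1),'T',np.round(s['torque'],2),'gap',round(s['finger_gap'],1))
movep(W(-8,0,140),down(45,-1)); st('above')
print(movel(W(-8,0,47),None,100,guard=15)); st('down')
clamp(); st('clamp')
for a in (60,75,90): 
    movel(W(-8,0,47),down(a,-1),60); st(a)
c=camera('top'); save(c,'top1.png'); c=camera('scene'); save(c,'scene1.png')
cv2.imwrite('pics/s1.png',cv2.resize(c['image'][120:220,140:300],None,fx=5,fy=5))
E
```

```text
above 2.01 [ 536.4 -192.3  140.1] F [ 0.5 -0.9  1.6] T [-0.05 -0.05 -0.04] gap 85.4
False
down 3.09 [ 537.  -191.1   47.5] F [ 0.1  0.3 -0.5] T [ 0.02 -0.05 -0.01] gap 85.3
clamp 3.76 [ 537.4 -191.3   47.5] F [ 2.9 -2.6  5.3] T [-0.38 -0.6  -0.1 ] gap 10.8
60 4.17 [ 537.6 -191.3   47.5] F [ 3.8 -0.9  4.9] T [-0.39 -0.76  0.09] gap 10.4
75 4.58 [ 537.7 -191.2   47.5] F [5.1 0.3 4. ] T [-0.42 -0.99  0.07] gap 10.8
90 4.98 [ 537.8 -191.2   47.5] F [ 5.8 -0.8  4.2] T [-0.39 -1.26  0.09] gap 11.0
```

View pics/s1.png

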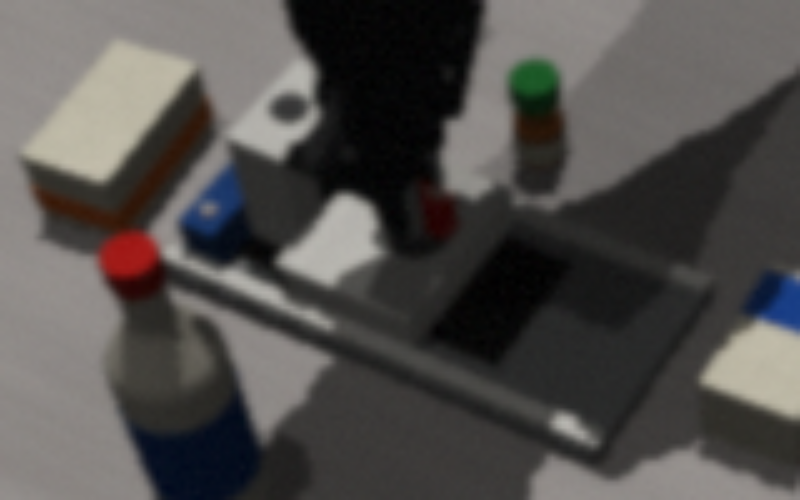

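The red bar now points along the slide axis (crop (435,210)). The body still stands upright and the force readings are low, so I'll slide the jaw open by pulling on the knob.

```bash
cat >> f.py <<'E'
def st(n):
    s=read_state(); print(n,round(s['time'],2),s['eef_pos'].round(1),'fix',np.round([(s['eef_pos']-O)@EX,(s['eef_pos']-O)@EY],1),'F',np.round(s['ft_force'],1),'T',np.round(s['torque'],2),'gap',round(s['finger_gap'],1)); return s
E
python3 - <<'E'
from f import *
p=read_state()['eef_pos']
print(movel(p+84*EX,None,80,guard=25)); s=st('slid')
open_gripper(); movel(s['eef_pos']+[0,0,75],None,150); st('up')
movep(W(-86,0,150)-0*EX,tilt(0,-1)); st('parked')
movep(W(-170,0,240),tilt(50,-1)); st('tilted')
c=camera('top'); save(c,'top2.png')
from m import measure
measure(c)
cv2.imwrite('pics/t2.png',cv2.resize(c['image'][195:310,295:455],None,fx=5,fy=5)[:575,:800])
E
```

```text
False
slid 6.28 [ 534.6 -106.7   47.6] fix [76.3 -1.8] F [ 4.5  2.5 -2.6] T [ 0.37 -1.07 -0.04] gap 10.6
up 7.64 [ 534.2 -106.8  122. ] fix [76.2 -1.4] F [-0.3 -1.2  0.2] T [-0.02  0.03 -0.05] gap 85.4
parked 8.34 [ 539.8 -268.7  149. ] fix [-85.8   0.4] F [ 0.4  0.8 -0.5] T [ 0.07  0.01 -0.  ] gap 85.6
tilted 9.23 [ 544.6 -351.4  239.4] fix [-168.6   -0.6] F [-0.2  0.6 -0.2] T [-0.73 -0.08 -0.02] gap 85.2
knob [ 532.8 -104.6   11.3   43.1    2.9   77.    72.9]
fixture [ 5.398e+02 -1.855e+02  1.317e+02  2.593e+02  1.000e+00  5.417e+03
  1.820e+01]
bodytop [ 528.  -180.6   60.5  194.3    3.5  460.    83.4]
bluejaw [ 540.3 -288.6   93.9   21.1    3.   162.    37.4]
jawtop [ 537.1 -189.4   96.5  221.6    2.6 1233.    37.5]
```

View pics/t2.png

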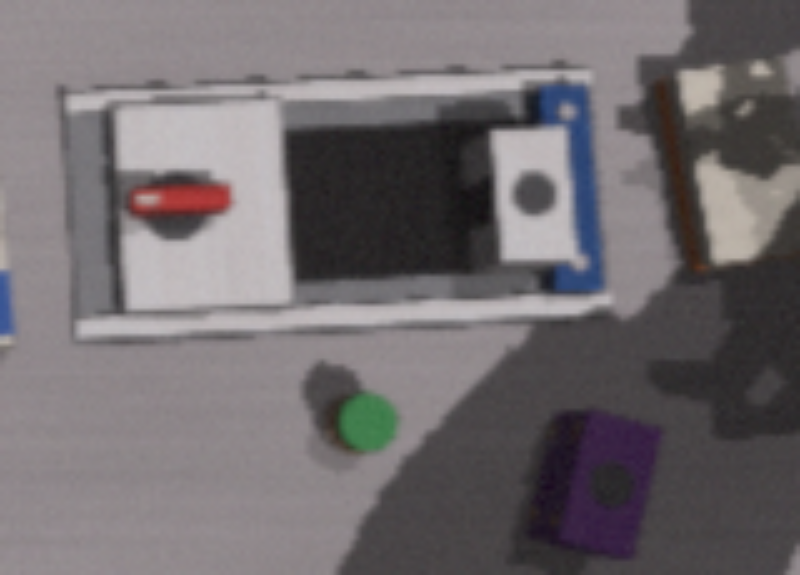

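The image shows the jaw open with the bar in line with the slide (crop (180,200)), the body still standing at (530,195), and the bystanders unmoved. Next I'll grasp the body with a tilted tool and lay it over.

```bash
python3 - <<'E'
from f import *
c=camera('top');P=cloud(c);m=np.zeros(P.shape[:2],bool);m[200:275,385:425]=1
m&=(P[...,2]>76)&(P[...,2]<90)
r=cv2.minAreaRect(P[m][:,:2].astype(np.float32)); b=np.array([*r[0],0])-O
print('body',r,'fix',b@EX,b@EY)
BY=float(np.clip(b@EY,-8,8))
def tcp(cx,cz,t):
    f=np.radians(50-t); v=lambda x,z:(np.cos(f)*x+np.sin(f)*z, -np.sin(f)*x+np.cos(f)*z)
    gx,gz=v(-8,8); R=tilt(t,-1); return W(cx+gx,BY,cz+gz)+25*R[:,2],R
p,R=tcp(-78,47,50)
movel(p-110*R[:,2],R,150)
print(movel(p,None,80,guard=12)); st('at')
clamp(); s=st('grip')
if s['finger_gap']<50: raise SystemExit('missed')
movel(*tcp(-70,70,50),80); st('lift')
for t in(20,-10,-40):
    movel(*tcp(-48,70,t),100); st(t)
c=camera('scene'); cv2.imwrite('pics/s3.png',cv2.resize(c['image'][100:220,120:280],None,fx=5,fy=5))
E
```

```text
body ((532.6688842773438, -260.11492919921875), (60.559898376464844, 35.20330047607422), 1.9140732288360596) fix -76.87082650209138 7.125541360290297
False
at 11.89 [ 532.4 -250.5   39.1] fix [-67.3   7. ] F [-0.1 -0.3  0.5] T [-0.85 -0.04  0.02] gap 85.0
grip 12.25 [ 532.4 -250.4   39.3] fix [-67.2   6.9] F [ 0.1 -3.6  4.5] T [-0.47  0.09  0.06] gap 58.9
lift 12.71 [ 531.9 -242.2   62.3] fix [-58.9   7.1] F [ 0.4 -1.4 -5. ] T [-1.48 -0.04  0.02] gap 59.3
20 13.38 [ 531.  -225.8   57.4] fix [-42.5   7.3] F [ 0.3 -0.6 -5. ] T [-0.68  0.04  0.02] gap 59.5
-10 14.4 [ 531.2 -233.3   56. ] fix [-50.    7.4] F [ 0.3 -0.1 -4.3] T [ 0.35  0.03 -0.02] gap 59.5
-40 15.47 [ 531.6 -240.1   59. ] fix [-56.8   7.3] F [-0.  -0.5 -3.5] T [1.26 0.08 0.04] gap 58.9
```

View pics/s3.png

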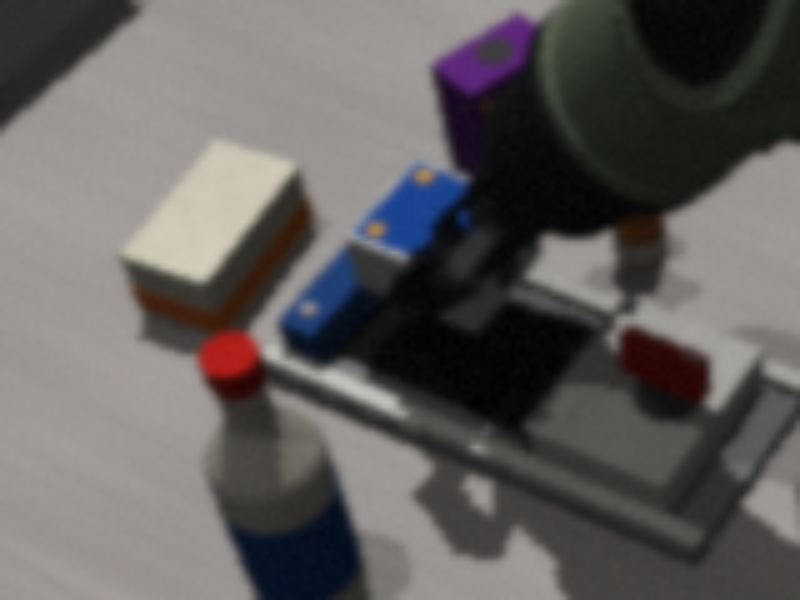

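The body hangs blue face up with the brass screws visible (crop (400,200)), clear of both jaws. Next I'll lower it with a guard, release it and look.

```bash
python3 - <<'E'
from f import *
R=tilt(-40,-1)
p=W(-50+8,0,37)+25*R[:,2]
movel(p+[0,0,12],R,80); st('pre')
print(movel(p-[0,0,3],R,25,guard=5)); st('down')
open_gripper(); s=st('open')
movel(s['eef_pos']-90*R[:,2],None,120); st('back')
movep(W(60,0,200),down(90,-1)); 
c=camera('scene'); cv2.imwrite('pics/s4.png',cv2.resize(c['image'][100:220,120:280],None,fx=5,fy=5))
c=camera('top'); P=cloud(c); m=np.zeros(P.shape[:2],bool); m[200:275,360:425]=1
hsv=cv2.cvtColor(c['image'],cv2.COLOR_BGR2HSV)
m&=(hsv[...,0]>100)&(hsv[...,0]<125)&(hsv[...,1]>110)&(P[...,2]>42)&(P[...,2]<55)
q=P[m]; r=cv2.minAreaRect(q[:,:2].astype(np.float32)); b=np.array([*r[0],0])-O; print(r,'fix',b@EX,b@EY,'z',np.percentile(q[:,2],[5,50,95]))
E
```

```text
pre 16.05 [ 538.7 -241.3   29.8] fix [-58.3   0.2] F [ 0.1  0.1 -3.7] T [1.23 0.06 0.01] gap 59.4
True
down 16.55 [ 539.  -240.9   18. ] fix [-58.  -0.] F [-3.   5.2 13.2] T [-0.05  0.12 -0.39] gap 59.2
open 16.93 [ 538.7 -240.7   17.3] fix [-57.8   0.2] F [-0.1  0.  -0.1] T [ 0.71  0.06 -0.02] gap 85.7
back 17.83 [ 535.8 -183.4   86. ] fix [-0.4  0.5] F [ 0.8 -1.2 -0.4] T [ 0.69  0.03 -0.03] gap 85.2Traceback (most recent call last):
  File "<stdin>", line 13, in <module>
    return _quantile_unchecked(
        a, q, axis, out, overwrite_input, method, keepdims, weights)
    return _ureduce(a,
                    func=_quantile_ureduce_func,
    ...<5 lines>...
                    overwrite_input=overwrite_input,
                    method=method)
    r = func(a, **kwargs)
    result = _quantile(arr,
                       quantiles=q,
    ...<2 lines>...
                       out=out,
                       weights=wgt)
    slices_having_nans = np.isnan(arr[-1, ...])
                                  ~~~^^^^^^^^^
IndexError: index -1 is out of bounds for axis 0 with size 0
```

View pics/s4.png

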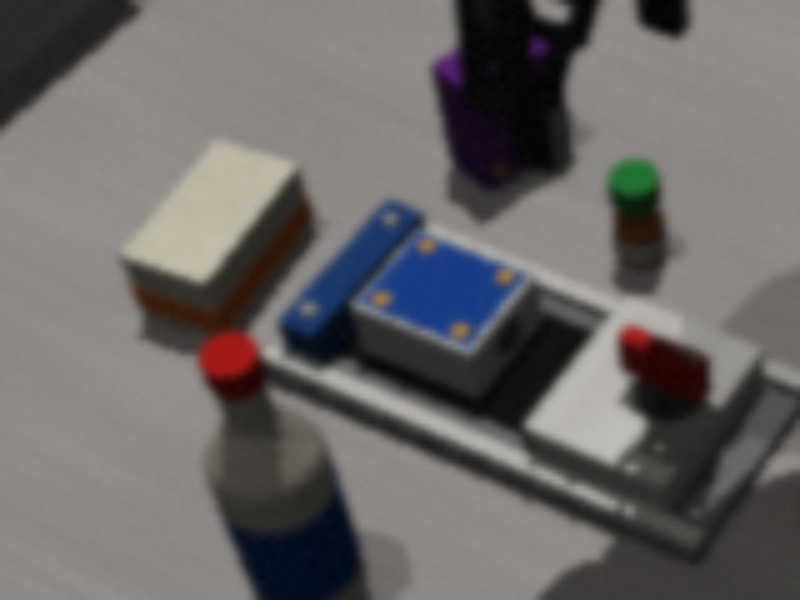

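The body lies blue face up between the jaws with four screws visible (crop (445,290)), square by eye and close to the fixed jaw. Next I'll push the jaw in by the knob with a guard.

```bash
python3 - <<'E'
from f import *
R=down(90,-1)
movel(W(77,-1.6,130),R,150); movel(W(77,-1.6,48),None,100,guard=15); st('at')
clamp(); s=st('grip'); y=(s['eef_pos']-O)@EY; z=s['eef_pos'][2]
movel(W(40,y,z),None,80,guard=30); st('near')
print(movel(W(21,y,z),None,25,guard=20)); st('pushed')
c=camera('scene'); cv2.imwrite('pics/s5.png',cv2.resize(c['image'][100:220,120:280],None,fx=5,fy=5))
E
```

```text
at 20.48 [ 534.8 -106.1   48.6] fix [76.9 -1.9] F [ 0.1  0.4 -0.1] T [-0.02  0.05 -0.02] gap 85.6
grip 21.14 [ 534.6 -106.    48.2] fix [77.  -1.8] F [-0.8  0.   5.4] T [ 0.11  0.04 -0.15] gap 11.1
near 21.76 [ 536.1 -143.2   48.2] fix [39.8 -1.6] F [-2.3 -3.5  4.4] T [-0.65  0.59 -0.18] gap 11.0
True
pushed 22.4 [ 536.6 -156.8   48.2] fix [26.1 -1.5] F [-2.   3.7  8.4] T [ 0.94  0.28 -0.2 ] gap 10.8
```

View pics/s5.png

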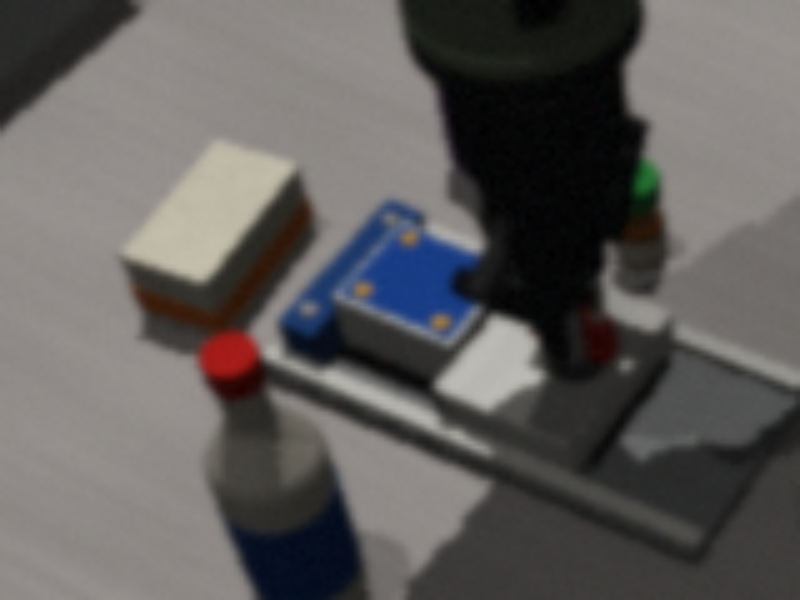

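The body is flush between both jaws (crop (405,290)) and the contact guard tripped at a gap of about 70 mm. Now I'll tighten the knob.

```bash
python3 - <<'E'
from f import *
p=read_state()['eef_pos']
for a in(65,40,20,0,-3): movel(p,down(a,-1),60); st(a)
open_gripper(); st('open')
movel(p+[0,0,90],None,120)
movep(W(90,120,300),down(45,-1)); st('away')
c=camera('top'); from m import measure
measure(c)
im=c['image'];P=cloud(c);hsv=cv2.cvtColor(im,cv2.COLOR_BGR2HSV)
m=np.zeros(P.shape[:2],bool); m[200:275,340:425]=1
m&=(hsv[...,0]>100)&(hsv[...,0]<125)&(hsv[...,1]>110)&(P[...,2]>42)&(P[...,2]<56); q=P[m]
if len(q)>9:
    r=cv2.minAreaRect(q[:,:2].astype(np.float32)); b=np.array([*r[0],0])-O; print(r,'fix',b@EX,b@EY)
cv2.imwrite('pics/t6.png',cv2.resize(im[195:310,295:455],None,fx=5,fy=5)[:575,:800])
E
```

```text
65 23.03 [ 536.6 -156.3   48.2] fix [26.7 -1.6] F [-1.4 -1.   5.4] T [-0.11  0.44 -0.1 ] gap 10.8
40 23.62 [ 536.6 -156.3   48.2] fix [26.7 -1.6] F [-1.8 -0.7  5.7] T [-0.12  0.35 -0.06] gap 10.8
20 24.12 [ 536.7 -156.3   48.2] fix [26.6 -1.6] F [-1.7 -0.3  5.7] T [-0.15  0.37 -0.12] gap 10.6
0 24.62 [ 536.7 -156.3   48.2] fix [26.7 -1.6] F [-2.   0.2  6.3] T [-0.11  0.4  -0.13] gap 11.2
-3 24.87 [ 536.7 -156.3   48.2] fix [26.6 -1.6] F [-1.3 -1.2  7.2] T [-0.26  0.35  1.02] gap 10.6
open 25.57 [ 536.6 -156.8   48.2] fix [26.2 -1.5] F [-0.2 -0.1 -0.7] T [-0.02  0.    0.02] gap 85.4
away 27.33 [412.7 -98.5 299.2] fix [ 90.  119.6] F [ 0.6 -0.8 -0.9] T [-0.05 -0.02 -0.  ] gap 85.6
knob [469.8 -85.   33.4 212.3  43.3  72.   73.8]
fixture [ 540.6 -181.8  125.5  256.3    5.3 3706.    35.3]
bodytop [ 534.9 -154.    11.2   36.2   89.8   31.    75.8]
bluejaw [ 547.5 -258.8   77.    80.7    1.3  221.    37.6]
jawtop [ 546.4 -214.    78.7  171.4    1.4  802.    37.5]
((543.8427734375, -253.74073791503906), (74.64753723144531, 84.26153564453125), 4.543957710266113) fix -71.01007800430915 -4.325997424367118
```

View pics/t6.png

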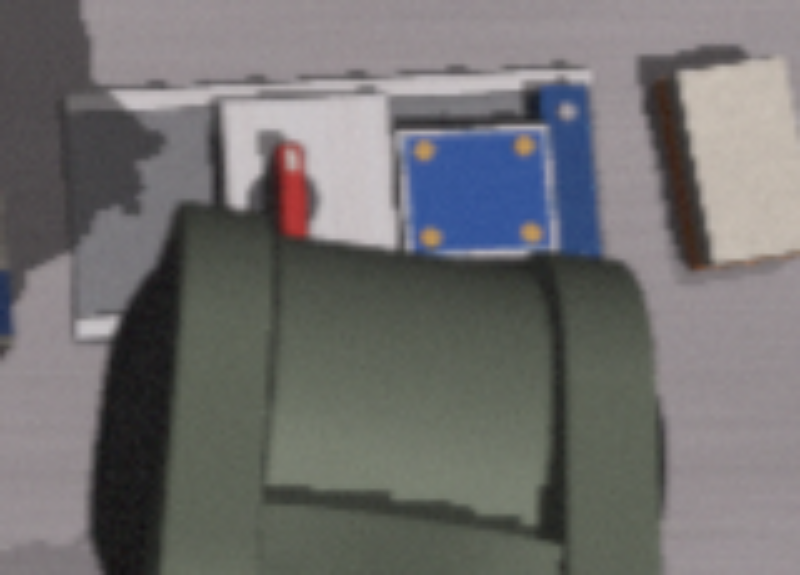

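The bar lies across the slide (crop (290,190)) and torque rose at the end stop, so the knob is tight. The body looks flush, but the arm hides part of the view, so I'll move it away and verify numerically.

```bash
python3 - <<'E'
from f import *
goto_joints([1.167,0.521,-0.036,1.599,0.021,1.021,-0.113]); wait(.3); st('home')
c=camera('top'); from m import measure
measure(c)
im=c['image'];P=cloud(c);hsv=cv2.cvtColor(im,cv2.COLOR_BGR2HSV)
m=np.zeros(P.shape[:2],bool); m[200:275,340:425]=1
m&=(P[...,2]>43.)&(P[...,2]<56)&(P[...,1]<-200); q=P[m]
r=cv2.minAreaRect(q[:,:2].astype(np.float32)); b=np.array([*r[0],0])-O; print('body',r,'fix',b@EX,b@EY,np.median(q[:,2]))
for v in(212,216,252,256): # face line of sliding jaw beside the body
    row=[(round(float((P[v,u]-O)@EX)),round(float(P[v,u,2]))) for u in range(366,382)]; print(v,row)
cv2.imwrite('pics/t7.png',cv2.resize(im[195:275,300:430],None,fx=6,fy=6))
E
```

```text
home 29.64 [ 205.2 -590.7  231.9] fix [-392.2  349.3] F [-0.1 -0.9  0.1] T [-0.02  0.01  0.07] gap 85.1
knob [469.4 -85.7  34.9 212.7  43.4  70.   73.6]
fixture [ 5.363e+02 -1.829e+02  1.287e+02  2.602e+02  1.900e+00  5.413e+03
  2.140e+01]
bodytop [ 533.8 -153.9   11.2   42.5   88.3   28.    76.3]
bluejaw [ 539.8 -271.    93.5   56.2    2.1  262.    37.6]
jawtop [ 537.8 -214.3   96.4  171.     2.3 1256.    37.4]
body ((541.2506713867188, -249.15325927734375), (70.13837432861328, 94.3750228881836), 6.493611812591553) fix -66.30973636114854 -1.944665500727471 48.16806679982085
212 [(-14, 20), (-17, 17), (-19, 18), (-22, 13), (-23, 19), (-26, 16), (-28, 19), (-30, 22), (-33, 20), (-35, 17), (-38, 18), (-40, 17), (-42, 19), (-45, 15), (-47, 18), (-49, 19)]
216 [(-10, 37), (-12, 41), (-15, 36), (-17, 40), (-19, 39), (-22, 39), (-28, 15), (-31, 11), (-33, 12), (-36, 13), (-39, 9), (-40, 13), (-43, 8), (-45, 10), (-48, 12), (-51, 5)]
252 [(-4, 35), (-6, 37), (-9, 37), (-12, 31), (-13, 40), (-16, 34), (-18, 35), (-21, 33), (-23, 35), (-29, 11), (-30, 16), (-34, 11), (-36, 11), (-38, 12), (-41, 10), (-44, 7)]
256 [(-6, 18), (-8, 19), (-11, 17), (-13, 18), (-15, 20), (-18, 17), (-20, 21), (-23, 16), (-25, 18), (-28, 15), (-30, 14), (-31, 20), (-34, 20), (-36, 19), (-38, 20), (-42, 13)]
```

View pics/t7.png

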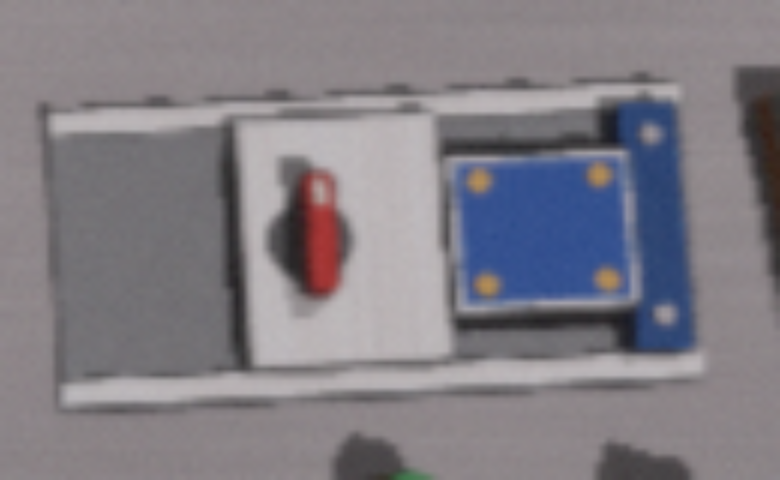

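The body is blue face up and square against the fixed jaw (crop (545,230)). The knob bar lies across the slide at (322,233), and the jaw face is at about -24.5 mm, so the gap is about 70.5 mm. The bystanders in view have not moved, so I'm handing in.

```bash
python3 -c "
from workcell import *
print(finish_job())"
```

```text
the job is handed in; nothing more can be done
None
```

The job is handed in: the body lies blue face up, flush between the jaws (gap about 70 mm) with the knob tight, after about 30 s of the 64 s allowed; the judge's verdict was not shown.

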